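# Turn the solder-paste jar over in the turnover cradle

### The job

Mix the paste in the larger jar: stand it upright in the loading lane of the turnover station and push it between the sprung clips until it is fully home against the back plate of the cradle, firmly but without ramming it. Then crank the cradle over to its far stop, leave the jar upside down for at least two seconds, and crank it back to the first stop, so that the jar ends upright and still fully home in the cradle. Leave the small jar, the bottle and the solder spool where they are.

Things in the scene. Friction and masses are not known exactly. Their poses are not given: they have to be found in the camera images.
- jar_center (a point): Centre of the larger closed paste jar, a loose upright cylinder 56 mm in diameter and 62 mm tall (white body 44 mm high, then a grey lid 54 mm in diameter), 0.2 to 0.4 kg; the point is on its axis 31 mm above its base, z towards the lid. It starts standing on the bench.
- small_jar_center (a point): Centre of the small jar, a bystander of the same make, 42 mm diameter, 44 mm tall, 22 mm above its base. It may stand where the larger jar might have stood.
- lane (a point): Set-down point on the floor of the station's loading lane, midway between its rails; floor level, 40 mm above the bench. z up, y along the lane towards cradle and crank, x across. Lane floor from 80 mm before to 74 mm after this point; rails 64 mm apart, 12 mm high. Then a gap of 12 mm to the cradle floor, 1 mm lower. The jar's home centre is 110 mm along +y from here. The station is fixed.
- shaft (a point): Point on the cradle's horizontal turning axis, fixed in the station, 71.5 mm above the bench, axes as the lane's: the turning axis is its y axis. It coincides with the seat point.
- seat (a point): Point on the turning axis, in the cradle and turning with it, axes as the shaft's at joint 0: the jar's centre when fully home (2 mm headroom either way). Cradle: open C; floor 60 mm wide, top bar 30 mm wide (its top 38.5 mm above the axis), both from 24 mm before this point to the back plate, whose face is 28 mm after it. Mouth to -y: a seated jar stands out 4 mm.
- crank_grip (a point): Middle of the crank's black sleeve, 16 mm diameter, 60 mm long, parallel to the turning axis, spinning freely on its pin (its own turn about y means nothing). 60 mm from the axis, 110 mm along shaft +y from the seat; level with the axis on its -x side at joint 0, passes over the top, ends on the +x side. The crank arm is 36 to 46 mm from it towards the cradle.
- cradle (a joint): Cradle angle, rad: 0 upright against one stop (as it starts), pi fully inverted against the other stop. It turns about the shaft's +y axis, stays where it is left, and needs about 3 to 5 N at the handle.
- flux_bottle_mid (a point): Bystander: clear flux bottle, 44 mm diameter, 130 mm tall, point 65 mm above its base.
- spool_mid (a point): Bystander: solder spool standing on its flange, 52 mm diameter, 46 mm tall, point 23 mm above its base.
- clips (a point): Midpoint between the cradle's two sprung clips, 6 mm before the seat. Their rounded upright ends (6 mm radius) leave about 50 mm and spread as the jar passes, which takes up to about 18 N. Once past, they hold the jar where it is but do not draw it home: push on until the back plate is felt as a hard stop. 20 to 30 N is plenty; 50 N or more rams the jar.
Mind the look-alikes: they are no part of the job. What is shaped like the part that bears jar_center but pink or purple is not meant.

How it is judged (in metres and radians):
On the way, in this order (a step that is already met when the one before it is completed fails the run):
1. the jar stands upright and fully home in the upright cradle (within 2.5 mm of the back plate) (y of jar_center in the frame of seat above -0.0025 m and distance between jar_center and seat below 0.007 m and angle between jar_center's own z axis and vertical below 0.1 rad and value of joint cradle below 0.1 rad), for 0.2 s.
2. the jar is upside down in the fully turned cradle for at least 1.8 s (value of joint cradle above 3 rad and angle between jar_center's own z axis and vertical above 3 rad and distance between jar_center and seat below 0.008 m), for 1.8 s.
At the end, for the whole second after the job is handed in: The cradle is back at its first stop (within 0.1 rad) and at rest, the jar upright in it (within 0.1 rad) and fully home: its centre within 3.5 mm of home along the lane and within 7 mm of the seat point (value of joint cradle below 0.1 rad and angle between jar_center's own z axis and vertical below 0.1 rad and y of jar_center in the frame of seat above -0.0035 m and distance between jar_center and seat below 0.007 m and velocity of joint cradle between -0.1 and 0.1 rad/s); the robot touches nothing.
It fails at once if the jar is rammed: over 90 N in all between jar and cradle, the clips' own squeeze of about 20 N included (contact force between jar and cradle above 90 N).
It fails at once if the small jar, the bottle or the spool is moved more than 30 mm (distance of any of small_jar_center, flux_bottle_mid, spool_mid from where it was at the start of the episode above 0.03 m).
It also fails if it takes over 72 s, if anything falls off the work surface, if the arm or the gripper's body presses on something with over 40 N, if the wrist force passes 120 N, or if a joint passes its speed limit or range.

### The arm

A 6-joint arm with a two-finger parallel gripper is mounted at the origin on the work surface. World frame = base frame: x ahead of the robot, y to its left, z up, the work surface at z = 0. Lengths are in mm, angles in degrees, forces in N, time in s.
With the tool pointing down it reaches from about 300 to 850 mm from the base axis. Payload 4.2 kg.
Tool frame: the origin (TCP) lies midway between the tips of the shut fingers; the grasp point (between the pads) lies 19 mm behind it (env.grip_depth is the distance from the TCP to the grasp point, in mm); z points along the fingers, y is the line along which they close (so a half turn about z gives the same grasp; the last joint's range is limited). The gripper opens to 91 mm and grips with 3 to 60 N. Pads are 32 mm wide; open, the fingers measure 118 mm over their backs; the gripper's body (76 mm by 178 mm) begins 60 mm behind the grasp point.
Start: joints at [-77.865, 18.312, 89.639, -0, 72.044, -1.146], TCP at [132.097, -559.637, 213.976] pointing down, gripper open.
Joint ranges: [-177.97, 177.97], [-48.28, 115.42], [12.27, 149.76], [-77.06, 257.06], [2.81, 150.46], [-146.56, 146.56]. Speed limits (degrees/s): [147.25, 147.25, 180, 180, 180, 180].

### API

Orientations are given as [roll, pitch, yaw] about the fixed x, y, z axes, in that order (R = Rz(yaw) Ry(pitch) Rx(roll)).
In Python, from workcell import env, eyes gives the robot as it stands.
- The arm moves only by the tool send_rows, never from a script. Its argument "motion" is a list of rows, each a list of 7 numbers: the shift along the world's x, y, z normalised to -1 to 1, where 1 is 0.5 m, then the turn, a rotation vector about the world's x, y, z normalised to -1 to 1, where 1 is 60 degrees, then the opening, from -1 (shut) to 1 (fully open). A call has 1 to 20 rows; each row is the pose to reach, as a shift and turn from the pose commanded when the call began; what a row does not reach only later rows make up. A row lasts 1/8 s, in which the tool goes at most 62.5 mm and 10.7 degrees, less where a joint would pass 70% of its speed; a pose out of reach is approached as far as the arm can. A call with a number of a shift or a turn outside -1 to 1 is refused whole. A call with a gripper value outside its range is refused whole. The fingers move at their own pace and stop on an object; "squeeze" is the grip in N (left out, the last holds). Time passes only in rows, so rows that repeat a pose let the fingers close. It gives the time, the measured TCP pose, the force, the opening and the grip force at its end, in the units of the state.
- env.state(): the state, without advancing time (a new reading comes with each control period).
- eyes.grab_frame(name): name is "side" or "top" or "wrist"; returns a dict with "pixels" (480x640x3 uint8, red, green, blue), "depth" (480x640 float32, mm along the optical axis (not along the pixel's ray), 0 where there is no reading), "fx", "fy", "cx", "cy" (pixels), "R" (3x3) and "t" (3): a world point X has camera coordinates R X + t; the wrist camera has in their place "T_tool_cam" (4x4, takes a point from camera to tool coordinates, whose origin is the TCP and whose axes are the flange's). Camera axes: x right, y down, z forward; pixel columns grow to the right and rows downward; lengths in mm; the calibration is good to about 2 mm. A picture is of the moment at which its call begins: read the wrist's pose just before it.
- env.job_done(): hands the job in; it is judged then, once.
The state is a dict: "time_s": time; "qpos": joint angles; "qvel": joint speeds; "effort": joint torques, N m; "ee_pos": TCP position; "ee_rot": TCP orientation; "force": force on the tool from outside, world axes, zero at the start; "torque": the same for the moment, N m; "gripper_width": finger opening in mm; "gripper_force": force on a finger pad.
Only numpy, scipy, OpenCV 4.12 (cv2) and the standard library are available. Lean on these libraries where they do the work, as an engineer would, in place of code of your own. Each camera call takes 0.05 s, during which the arm holds its last target. There are 200 camera calls.

## Working session

There is one attempt and no reset: what is moved stays moved. The work goes in short steps, Python scripts to look and compute and a tool call to move; the robot and the scene stay as the last step left them, time stands still between calls to the robot, and variables do not carry over. Pictures are saved under pics/ and viewed, at most 10 in all, crops included, and the job is handed in when it is done.

Besides the shell and the picture viewer there is one more tool, called after "Emit:" as name(argument=value, ...), one argument or row to a line, values as JSON. send_rows: Moves the arm, as the interface text tells. Its arguments: {"type":"object","properties":{"motion":{"type":"array"},"squeeze":{"type":"number"}},"required":["motion"]}

```bash
mkdir -p pics
cat > h.py <<'E'
import numpy as np, cv2, pickle
from workcell import env, eyes
def grab(n):
    f=eyes.grab_frame(n); pickle.dump(f,open(f'pics/{n}.pkl','wb')); return f
def load(n): return pickle.load(open(f'pics/{n}.pkl','rb'))
def pts(f):
    "world point per pixel from depth"
    v,u=np.mgrid[0:480,0:640]; d=f['depth']
    c=np.stack([(u-f['cx'])/f['fx']*d,(v-f['cy'])/f['fy']*d,d],-1)
    return (c-np.array(f['t']))@np.array(f['R'])
def onplane(f,u,v,z):
    R=np.array(f['R']);t=np.array(f['t'])
    o=-R.T@t; r=R.T@np.array([(u-f['cx'])/f['fx'],(v-f['cy'])/f['fy'],1])
    return o+r*(z-o[2])/r[2]
E
python3 - <<'E'
from h import *
for n in('top','side'):
    f=grab(n); cv2.imwrite(f'pics/{n}1.png',f['pixels'][...,::-1]); print(n,-np.array(f['R']).T@f['t'],f['fx'])
print(env.state())
E
```

```text
top [ 523.08145133 -109.13806342 1204.26604447] 508.99303373180896
side [ 299.91076272 -710.26675251  723.73598243] 503.52804594376005
{'time_s': 0.1, 'qpos': array([-7.78669049e+01,  1.83459838e+01,  8.96981837e+01, -4.80665896e-04,
        7.20440436e+01, -1.14692024e+00]), 'qvel': array([ 0.01086507,  0.02369127, -0.10192939, -0.06254061, -0.11877043,
        0.01073749]), 'effort': array([-6.53049437e-05, -4.13333023e+01, -2.32510650e+01,  7.28521426e-02,
        4.22268372e-02, -5.36359164e-05]), 'ee_pos': array([ 131.97824953, -559.19185799,  213.23269882]), 'ee_rot': array([-1.79911797e+02, -1.30871613e-03,  1.32801628e+01]), 'force': array([-0.00169147, -0.51555641, -0.78932972]), 'torque': array([ 0.01077611, -0.00248158,  0.03260111]), 'gripper_force': 0.0, 'gripper_width': 91.35708722046498}
```

View pics/top1.png

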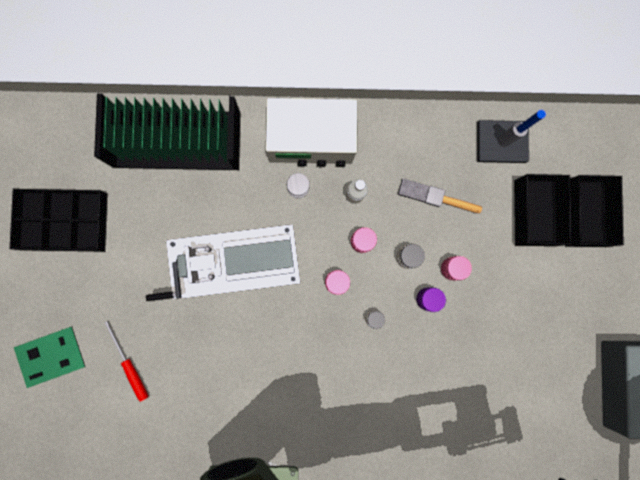

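View pics/side1.png

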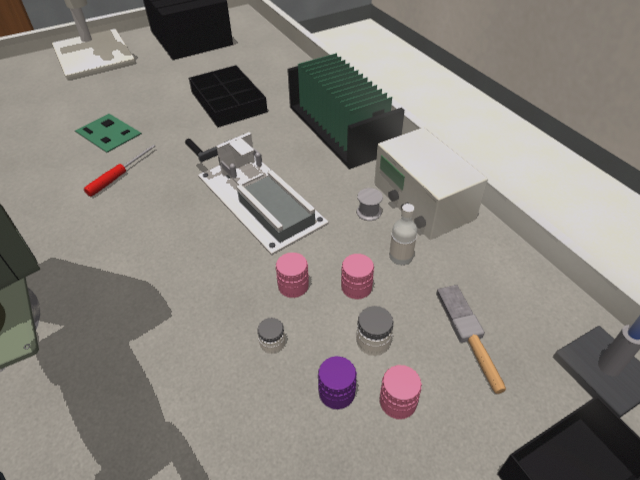

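The top view shows the grey-lidded large jar at (411,256), the small jar at (375,319), the lane floor around (258,258), the cradle near (200,265) and the crank sleeve near (160,296). The pink and purple jars are decoys. The side view agrees: large jar at (375,325), small jar at (271,332).

Run:
```python
from h import *
f=load('top');P=pts(f);im=f['pixels'].astype(int)
for n,(u,v,z) in dict(jar=(411,256,62),small=(375,319,44),bottle=(358,190,130),spool=(298,185,46)).items():
    w=P[v-20:v+21,u-20:u+21].reshape(-1,3); s=w[abs(w[:,2]-z)<6]
    print(n,len(s),(s.min(0)+s.max(0))/2,s.max(0)-s.min(0), onplane(f,u,v,z))
# lid by colour (grey, dark)
g=im[236:276,391:432]; m=((g.max(-1)-g.min(-1)<18)&(g.mean(-1)<118)).astype(np.uint8)
n,l,st,c=cv2.connectedComponentsWithStats(m); i=1+st[1:,4].argmax(); print('lid',st[i],c[i]+[391,236], onplane(f,*(c[i]+[391,236]),62))
# lane floor z~40
x0,y0=215,230;w=P[y0:300,x0:310]; m=(abs(w[...,2]-40)<4).astype(np.uint8)
n,l,st,c=cv2.connectedComponentsWithStats(m); i=1+st[1:,4].argmax()
r=cv2.minAreaRect(np.argwhere(l==i)[:,::-1].astype(np.float32)+[x0,y0] if 0 else (np.argwhere(l==i)[:,::-1]+[x0,y0]).astype(np.float32)); b=cv2.boxPoints(r)
print('lane',st[i],np.median(w[l==i],0)); B=np.array([onplane(f,*q,40) for q in b]);print(B, np.linalg.norm(np.diff(B,axis=0),axis=1),B.mean(0))
# crank
w=P[285:305,140:182].reshape(-1,3);cg=im[285:305,140:182].reshape(-1,3)
k=(cg.max(1)<60); s=w[k];print('crank',len(s),s.min(0),s.max(0),np.median(s,0))
np.set_printoptions(linewidth=220)
print(P[225:305:4,164:232:4,2].astype(int))
a=f['pixels'][215:310,140:310,::-1]; cv2.imwrite('pics/st.png',cv2.resize(a,None,fx=4.5,fy=4.5,interpolation=cv2.INTER_CUBIC))
```

```text
jar 457 [ 587.13053752 -354.17539996   61.99292025] [54.40353106 53.35136925 11.86774039] [ 586.81190609 -350.47291312   62.        ]
small 256 [ 441.02737506 -274.89714774   43.79939864] [40.71836663 41.43257511 11.05176672] [ 443.29103204 -272.72691416   44.        ]
bottle 79 [ 733.24296339 -227.26868     129.04741968] [20.02324676 19.67819045  9.2298865 ] [ 722.24193136 -222.16755569  130.        ]
spool 384 [748.26111187 -92.75630213  45.92802761] [49.89573845 50.63186775 11.74669377] [746.84833286 -92.78154599  46.        ]
lid [  3   6  17  26 204] [400.31372549 253.54411765] [ 591.96145031 -326.28041187   62.        ]
lane [   9   10   70   36 1708] [578.75749416  -4.50018064  39.74686511]
[[600.46259596  76.056969    40.        ]
 [622.20950166 -76.27339415  40.        ]
 [557.98646248 -85.46228053  40.        ]
 [536.52414258  66.38079732  40.        ]] [153.87484344  64.87707141 153.35237679] [579.29567567  -4.82447709  40.        ]
crank 182 [479.7991495  160.96882193  -1.72700813] [513.70518983 236.38049797  82.73930607] [489.39653735 205.44315914  77.95411523]
[[  -1   
[... 1051 characters left out ...]
 1    0    5   80   92   94  107  100   59   36   41   40   41   36   41    7   35]
 [   2   -2    8   82   91   87  111  101   62   38   39   81   77    8    8    5   49]
 [  -4    0    4   79    2    7    8  106   67   72   70   70    8    8   10   11    6]
 [  -2   -2   11   83   68    6    6    4    5    4    8   12    4    6    3    8    9]
 [  -3    0    6   81   71    9    6    9    8   10    5    6    8    7    6    8    5]
 [  75   79   75   83   72    9    5    6   11   11 1204   10   11    5   10   -1    0]
 [  73   74   77   82   78    7    6    0    1    1   -1    2    0    2    1    0    4]
 [   0    0    2    1    0    4    0    0    0   -1   -2    0   -4   -1    2   -3    0]]
```

View pics/st.png

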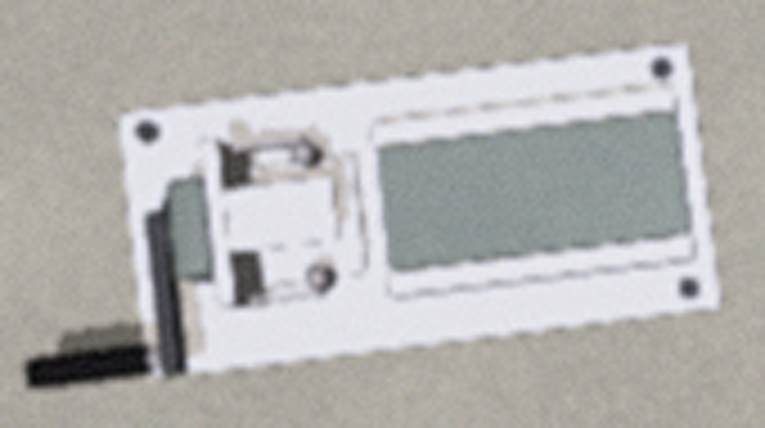

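The crop confirms the station's direction. Lane floor centre is about (579,-5), measuring 153 x 65 mm with y along (-0.141, 0.990). This puts lane at (579,-2,40), seat at (563.4,107,71.5) and crank at (488.5,207.4,71.5), which matches the measured sleeve. The jar is at about (587,-353). Next I move above the jar with the closing line across the lane.

Emit:
send_rows(
  motion=[
    [0.91,0.414,0,0,0,1,1],
    [0.91,0.414,0,0,0,1,1],
    [0.91,0.414,0,0,0,1,1],
    [0.91,0.414,0,0,0,1,1],
    [0.91,0.414,0,0,0,1,1],
    [0.91,0.414,0,0,0,1,1],
    [0.91,0.414,0,0,0,1,1],
    [0.91,0.414,0,0,0,1,1],
    [0.91,0.414,0,0,0,1,1],
    [0.91,0.414,0,0,0,1,1],
  ],
  squeeze=20,
)

```text
time_s: 1.35
ee_pos: [586.6, -352.5, 213.2]
ee_rot: [-179.9, 0.0, 73.3]
force: [-0.4, -0.4, -0.7]
gripper_width: 91.3
gripper_force: 0.0
```

Emit:
send_rows(
  motion=[
    [0,0,0,0,0,0.413,1],
    [0,0,0,0,0,0.413,1],
    [0,0,0,0,0,0.413,1],
    [0,0,0,0,0,0.413,1],
    [0,0,0,0,0,0.413,1],
  ],
)

```text
time_s: 1.98
ee_pos: [586.2, -353.3, 214.2]
ee_rot: [180.0, 0.0, 97.9]
force: [0.4, 0.3, 0.6]
gripper_width: 91.1
gripper_force: 0.0
```

```bash
cat >> h.py <<'E'
from scipy.spatial.transform import Rotation as Ro
def wrist():
    s=env.state(); f=eyes.grab_frame('wrist'); T=np.eye(4); T[:3,:3]=Ro.from_euler('xyz',s['ee_rot'],degrees=True).as_matrix(); T[:3,3]=s['ee_pos']
    M=np.linalg.inv(T@f['T_tool_cam']); f['R']=M[:3,:3]; f['t']=M[:3,3]; return s,f
E
python3 - <<'E'
from h import *
s,f=wrist(); print(s['ee_pos'],s['ee_rot'],s['time_s']); P=pts(f)
w=P.reshape(-1,3); k=(abs(w[:,2]-62)<5)&(np.hypot(w[:,0]-587,w[:,1]+353)<45)&(f['depth'].ravel()>0)
s=w[k]; print(len(s),np.median(s[:,2]),(s.min(0)+s.max(0))/2,np.ptp(s,0))
m=k.reshape(480,640).astype(np.uint8); (u,v),r=cv2.minEnclosingCircle(cv2.findNonZero(m)); print(u,v,r,onplane(f,u,v,62))
cv2.imwrite('pics/w1.png',f['pixels'][...,::-1])
E
```

```text
[ 586.20680814 -353.30058618  214.18551894] [1.79998579e+02 2.93865081e-03 9.79346435e+01] 1.975
2978 62.909613195762645 [ 587.73461995 -353.11043487   61.35583126] [55.30998179 55.79495105  8.52740338]
323.73944091796875 225.09925842285156 31.978364944458008 [ 587.21524111 -352.07796533   62.        ]
```

View pics/w1.png

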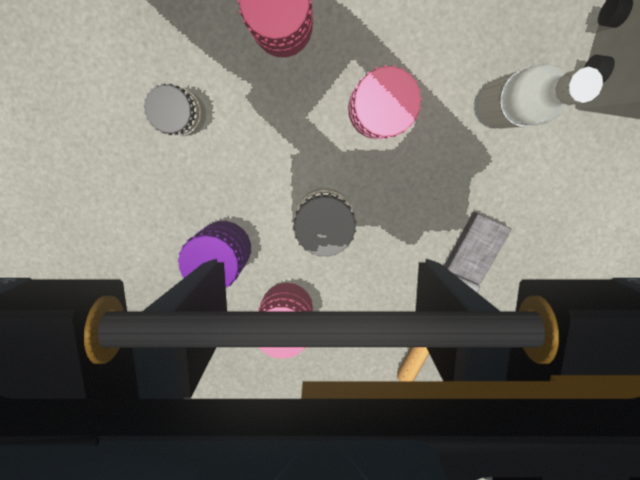

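The wrist view shows the dark grey lid at (324,225), r≈32 px, which puts the jar at (587.4,-352.7). The neighbours are clear of the finger line. Descend, grip and lift.

Emit:
send_rows(
  motion=[
    [0.001,0.002,-0.12,0,0,0,1],
    [0.001,0.002,-0.22,0,0,0,1],
    [0.001,0.002,-0.3,0,0,0,1],
    [0.001,0.002,-0.35,0,0,0,1],
    [0.001,0.002,-0.388,0,0,0,1],
    [0.001,0.002,-0.388,0,0,0,1],
    [0.001,0.002,-0.388,0,0,0,-1],
    [0.001,0.002,-0.388,0,0,0,-1],
    [0.001,0.002,-0.388,0,0,0,-1],
    [0.001,0.002,-0.388,0,0,0,-1],
    [0.001,0.002,-0.388,0,0,0,-1],
    [0.001,0.002,-0.388,0,0,0,-1],
    [0.001,0.002,-0.388,0,0,0,-1],
    [0.001,0.002,-0.388,0,0,0,-1],
  ],
  squeeze=20,
)

```text
time_s: 3.78
ee_pos: [588.1, -351.8, 20.6]
ee_rot: [179.9, 0.0, 98.1]
force: [1.2, 0.9, 5.1]
gripper_width: 55.5
gripper_force: 20.0
```

Emit:
send_rows(
  motion=[
    [0,0,0.03,0,0,0,-1],
    [0,0,0.1,0,0,0,-1],
    [0,0,0.2,0,0,0,-1],
    [0,0,0.3,0,0,0,-1],
    [0,0,0.3,0,0,0,-1],
  ],
)

```text
time_s: 4.4
ee_pos: [589.4, -353.0, 175.2]
ee_rot: [179.6, 0.3, 98.1]
force: [0.3, -0.6, -2.0]
gripper_width: 55.8
gripper_force: 20.0
```

Emit:
send_rows(
  motion=[
    [-0.002,0.06,0,0,0,0,-1],
    [-0.005,0.16,0,0,0,0,-1],
    [-0.007,0.28,0,0,0,0,-1],
    [-0.01,0.4,0,0,0,0,-1],
    [-0.013,0.52,0,0,0,0,-1],
    [-0.015,0.62,0,0,0,0,-1],
    [-0.017,0.68,0,0,0,0,-1],
    [-0.017,0.699,0,0,0,0,-1],
    [-0.017,0.699,-0.06,0,0,0,-1],
    [-0.017,0.699,-0.12,0,0,0,-1],
    [-0.017,0.699,-0.17,0,0,0,-1],
    [-0.017,0.699,-0.19,0,0,0,-1],
    [-0.017,0.699,-0.19,0,0,0,-1],
  ],
)

```text
time_s: 6.02
ee_pos: [578.6, -2.7, 74.2]
ee_rot: [-179.9, -0.0, 98.0]
force: [1.1, -0.3, -1.9]
gripper_width: 55.4
gripper_force: 20.0
```

Run:
```python
from h import *
s,f=wrist(); print(s['ee_pos'],s['ee_rot'],s['force'])
f2=grab('side')
a=f['pixels'][:,:,::-1]; b=f2['pixels'][110:260,170:345,::-1]
cv2.imwrite('pics/c1.png',np.hstack([cv2.resize(a,(400,300)),cv2.resize(b,(350,300),interpolation=cv2.INTER_CUBIC)]))
```

```text
[578.5724569   -2.7363084   74.20860382] [-1.79888674e+02 -6.27049123e-03  9.80235371e+01] [ 1.07108961 -0.28519786 -1.90611332]
```

View pics/c1.png

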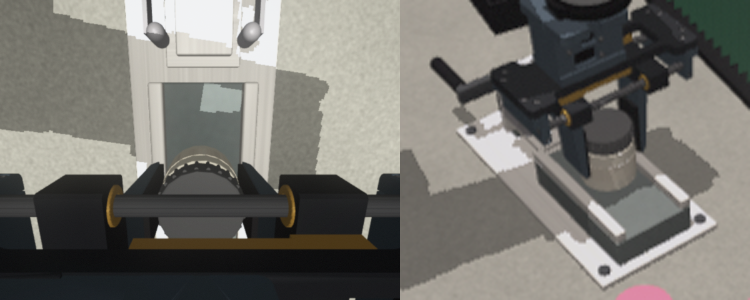

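The jar hangs centred between the rails in both views (wrist crop: rails at x≈155 and 250, jar at ≈200). Lower, release, raise and back off behind it.

Emit:
send_rows(
  motion=[
    [0,0,-0.012,0,0,0,-1],
    [0,0,-0.02,0,0,0,-1],
    [0,0,-0.025,0,0,0,-1],
    [0,0,-0.028,0,0,0,-1],
    [0,0,-0.028,0,0,0,-1],
  ],
)

```text
time_s: 6.75
ee_pos: [579.1, -2.1, 60.9]
ee_rot: [-180.0, -0.0, 98.1]
force: [0.0, -0.0, -2.1]
gripper_width: 55.7
gripper_force: 20.0
```

Emit:
send_rows(
  motion=[
    [0,0,0,0,0,0,0.7],
    [0,0,0,0,0,0,0.7],
    [0,0,0,0,0,0,0.7],
    [0,0,0,0,0,0,0.7],
    [0,0,0.05,0,0,0,0.7],
    [0,0,0.13,0,0,0,0.7],
    [0,0,0.14,0,0,0,0.7],
    [0.02,-0.12,0.14,0,0,0,-0.65],
    [0.02,-0.14,0.14,0,0,0,-0.65],
    [0.02,-0.14,0.14,0,0,0,-0.65],
    [0.02,-0.14,0.14,0,0,0,-0.65],
    [0.02,-0.14,0.05,0,0,0,-0.65],
    [0.02,-0.14,-0.01,0,0,0,-0.65],
    [0.02,-0.14,-0.01,0,0,0,-0.65],
    [0.02,-0.14,-0.01,0,0,0,-0.65],
  ],
)

```text
time_s: 8.62
ee_pos: [590.0, -71.6, 57.1]
ee_rot: [179.9, 0.0, 98.1]
force: [0.1, -0.2, 0.6]
gripper_width: 15.6
gripper_force: 0.0
```

Run:
```python
from h import *
f=grab('top'); cv2.imwrite('pics/t2.png',cv2.resize(f['pixels'][190:340,130:330,::-1],None,fx=3.5,fy=3.5,interpolation=cv2.INTER_CUBIC))
```

```text
(no output)
```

View pics/t2.png

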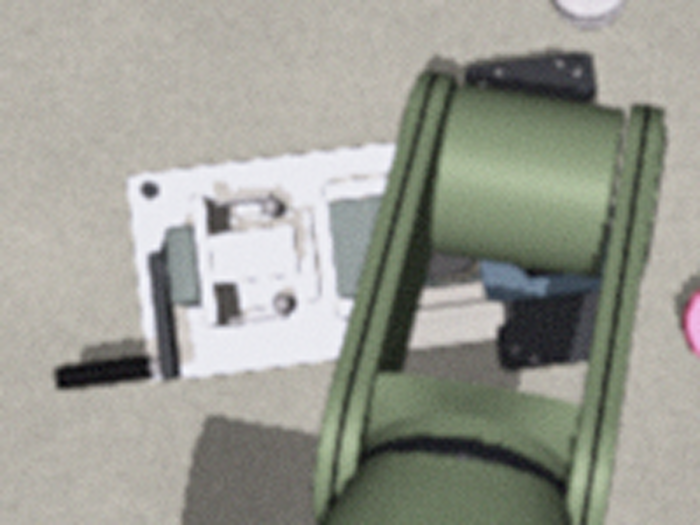

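The arm hides the jar from above; the station is undisturbed and the pusher is in the lane behind the jar at lane y ≈ -71. Next, push along the lane up to just before the clips.

Emit:
send_rows(
  motion=[
    [-0.0028,0.02,0,0,0,0,-0.65],
    [-0.0056,0.04,0,0,0,0,-0.65],
    [-0.0071,0.05,0,0,0,0,-0.65],
    [-0.0085,0.06,0,0,0,0,-0.65],
    [-0.0107,0.075,0,0,0,0,-0.65],
    [-0.0135,0.095,0,0,0,0,-0.65],
    [-0.0164,0.115,0,0,0,0,-0.65],
    [-0.0192,0.135,0,0,0,0,-0.65],
    [-0.0221,0.155,0,0,0,0,-0.65],
    [-0.025,0.175,0,0,0,0,-0.65],
    [-0.0278,0.195,0,0,0,0,-0.65],
    [-0.03,0.21,0,0,0,0,-0.65],
    [-0.0313,0.22,0,0,0,0,-0.65],
    [-0.0313,0.22,0,0,0,0,-0.65],
  ],
)

```text
time_s: 10.42
ee_pos: [573.0, 38.6, 55.6]
ee_rot: [-179.9, -0.0, 98.1]
force: [-0.4, 0.0, 0.2]
gripper_width: 15.9
gripper_force: 0.0
```

Run:
```python
from h import *
f=grab('side'); s,w=wrist(); b=f['pixels'][110:260,170:345,::-1]
cv2.imwrite('pics/c2.png',np.hstack([cv2.resize(w['pixels'][:,:,::-1],(400,300)),cv2.resize(b,(350,300),interpolation=cv2.INTER_CUBIC)]))
```

```text
(no output)
```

View pics/c2.png

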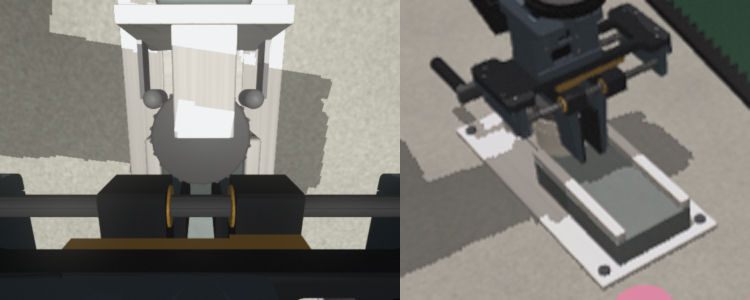

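The jar is upright under the top bar and about to meet the clips, centred (wrist crop: clips at x≈155 and 250, jar at 203). From here I push slowly and check the force.

Emit:
send_rows(
  motion=[
    [-0.0006,0.004,0,0,0,0,-0.65],
    [-0.0011,0.008,0,0,0,0,-0.65],
    [-0.0017,0.012,0,0,0,0,-0.65],
    [-0.0023,0.016,0,0,0,0,-0.65],
    [-0.0028,0.02,0,0,0,0,-0.65],
    [-0.0034,0.024,0,0,0,0,-0.65],
    [-0.004,0.028,0,0,0,0,-0.65],
    [-0.0046,0.032,0,0,0,0,-0.65],
    [-0.0051,0.036,0,0,0,0,-0.65],
    [-0.0051,0.036,0,0,0,0,-0.65],
  ],
)

```text
time_s: 11.78
ee_pos: [572.1, 52.6, 56.2]
ee_rot: [179.9, 0.3, 98.2]
force: [3.8, -12.8, -2.1]
gripper_width: 16.0
gripper_force: 6.1
```

Emit:
send_rows(
  motion=[
    [-0.0003,0.002,0,0,0,0,-0.65],
    [-0.0006,0.004,0,0,0,0,-0.65],
    [-0.0008,0.006,0,0,0,0,-0.65],
    [-0.0008,0.006,0,0,0,0,-0.65],
  ],
)

```text
time_s: 12.28
ee_pos: [571.7, 55.6, 56.2]
ee_rot: [179.9, 0.3, 98.2]
force: [4.0, -12.4, -2.2]
gripper_width: 15.8
gripper_force: 6.0
```

Emit:
send_rows(
  motion=[
    [-0.0003,0.002,0,0,0,0,-0.65],
    [-0.0006,0.004,0,0,0,0,-0.65],
    [-0.0008,0.006,0,0,0,0,-0.65],
    [-0.0011,0.008,0,0,0,0,-0.65],
    [-0.0014,0.01,0,0,0,0,-0.65],
    [-0.0017,0.012,0,0,0,0,-0.65],
    [-0.0017,0.012,0,0,0,0,-0.65],
  ],
)

```text
time_s: 13.15
ee_pos: [570.4, 63.0, 56.1]
ee_rot: [179.9, 0.2, 98.1]
force: [3.3, -7.5, -1.7]
gripper_width: 16.2
gripper_force: 4.0
```

Emit:
send_rows(
  motion=[
    [-0.0003,0.002,0,0,0,0,-0.65],
    [-0.0006,0.004,0,0,0,0,-0.65],
    [-0.0006,0.004,0,0,0,0,-0.65],
  ],
)

```text
time_s: 13.52
ee_pos: [570.0, 65.5, 56.0]
ee_rot: [179.9, 0.1, 98.1]
force: [1.8, -6.1, -2.4]
gripper_width: 16.1
gripper_force: 3.3
```

Emit:
send_rows(
  motion=[
    [-0.0003,0.002,0,0,0,0,-0.65],
    [-0.0006,0.004,0,0,0,0,-0.65],
    [-0.0006,0.004,0,0,0,0,-0.65],
  ],
)

```text
time_s: 13.9
ee_pos: [570.2, 65.8, 56.0]
ee_rot: [179.9, 0.3, 98.2]
force: [3.6, -11.6, -2.9]
gripper_width: 16.0
gripper_force: 5.8
```

Emit:
send_rows(
  motion=[
    [-0.0003,0.002,0,0,0,0,-0.65],
    [-0.0006,0.004,0,0,0,0,-0.65],
    [-0.0008,0.006,0,0,0,0,-0.65],
    [-0.0008,0.006,0,0,0,0,-0.65],
    [-0.0008,0.006,0,0,0,0,-0.65],
  ],
)

```text
time_s: 14.52
ee_pos: [570.2, 66.0, 56.0]
ee_rot: [179.9, 0.6, 98.3]
force: [5.1, -21.2, -2.6]
gripper_width: 16.2
gripper_force: 9.8
```

Hard stop felt: 0.2 mm of motion while the force rose to 21 N, at lane y ≈ 68 as predicted. Back off, rise and go above the crank.

Emit:
send_rows(
  motion=[
    [0.003,-0.02,0,0,0,0,-0.65],
    [0.0113,-0.08,0,0,0,0,-0.65],
    [0.0113,-0.08,0.1,0,0,0,-0.65],
    [0.0113,-0.08,0.2,0,0,0,-0.65],
    [0.0113,-0.08,0.28,0,0,0,-0.65],
    [-0.06,0.02,0.28,0,0,0,0],
    [-0.12,0.12,0.28,0,0,0,0],
    [-0.161,0.22,0.28,0,0,0,0],
    [-0.161,0.277,0.248,0,0,0,0],
    [-0.161,0.277,0.248,0,0,0,0],
    [-0.161,0.277,0.248,0,0,0,0],
  ],
)

```text
time_s: 15.9
ee_pos: [488.0, 210.1, 180.2]
ee_rot: [-180.0, -0.0, 98.1]
force: [0.7, 0.5, 0.2]
gripper_width: 45.6
gripper_force: 0.0
```

Run:
```python
from h import *
s,f=wrist(); print(s['ee_pos'],s['ee_rot'],s['time_s'],s['force'])
P=pts(f).reshape(-1,3); g=f['pixels'].reshape(-1,3).max(1)
k=(np.hypot(P[:,0]-488,P[:,1]-210)<60)&(P[:,2]>68)&(P[:,2]<90)&(g<70)&(f['depth'].ravel()>0)
q=P[k]; print(k.sum(),q.min(0),q.max(0),np.median(q,0))
L=q@np.array([[.99,.141,0],[-.141,.99,0],[0,0,1]]).T - np.array([.99*563.4+.141*107,-.141*563.4+.99*107,71.5])
print('in seat frame',np.percentile(L,[2,50,98],axis=0).round(1))
cv2.imwrite('pics/w3.png',f['pixels'][...,::-1])
```

```text
[487.97007659 210.12557296 180.1538586 ] [-1.79977774e+02 -1.81958991e-03  9.80684212e+01] 15.9 [0.70943981 0.46288822 0.24197403]
1867 [477.23641233 168.06536252  68.26671272] [528.64483716 239.54834146  83.00193658] [489.42199966 204.77823775  79.20614162]
in seat frame [[-66.7  74.8  -0.2]
 [-58.5 107.4   7.7]
 [-28.3 141.1  10. ]]
```

View pics/w3.png

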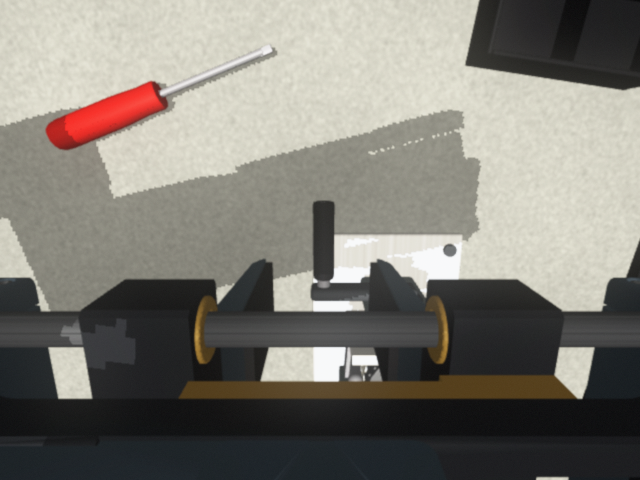

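The view shows the sleeve upright at (323,240) between the fingers' plane, and the measurement agrees with the predicted position within 2 mm. Descend and grip it.

Emit:
send_rows(
  motion=[
    [0,0,-0.1,0,0,0,0],
    [0,0,-0.18,0,0,0,0],
    [0,0,-0.23,0,0,0,0],
    [0,0,-0.255,0,0,0,0],
    [0,0,-0.255,0,0,0,0],
    [0,0,-0.255,0,0,0,-1],
    [0,0,-0.255,0,0,0,-1],
    [0,0,-0.255,0,0,0,-1],
    [0,0,-0.255,0,0,0,-1],
    [0,0,-0.255,0,0,0,-1],
    [0,0,-0.255,0,0,0,-1],
    [0,0,-0.255,0,0,0,-1],
  ],
  squeeze=20,
)

```text
time_s: 17.45
ee_pos: [489.6, 210.7, 53.2]
ee_rot: [179.8, -0.0, 98.1]
force: [5.9, -1.4, 4.2]
gripper_width: 15.7
gripper_force: 20.0
```

Run:
```python
import numpy as np
for n in range(0,19):
    t=np.pi*n/36; dl=60*(1-np.cos(t)); print(n,[round(v/500,4) for v in(.99*dl,.141*dl,60*np.sin(t))])
```

```text
0 [np.float64(0.0), np.float64(0.0), np.float64(0.0)]
1 [np.float64(0.0005), np.float64(0.0001), np.float64(0.0105)]
2 [np.float64(0.0018), np.float64(0.0003), np.float64(0.0208)]
3 [np.float64(0.004), np.float64(0.0006), np.float64(0.0311)]
4 [np.float64(0.0072), np.float64(0.001), np.float64(0.041)]
5 [np.float64(0.0111), np.float64(0.0016), np.float64(0.0507)]
6 [np.float64(0.0159), np.float64(0.0023), np.float64(0.06)]
7 [np.float64(0.0215), np.float64(0.0031), np.float64(0.0688)]
8 [np.float64(0.0278), np.float64(0.004), np.float64(0.0771)]
9 [np.float64(0.0348), np.float64(0.005), np.float64(0.0849)]
10 [np.float64(0.0424), np.float64(0.006), np.float64(0.0919)]
11 [np.float64(0.0507), np.float64(0.0072), np.float64(0.0983)]
12 [np.float64(0.0594), np.float64(0.0085), np.float64(0.1039)]
13 [np.float64(0.0686), np.float64(0.0098), np.float64(0.1088)]
14 [np.float64(0.0782), np.float64(0.0111), np.float64(0.1128)]
15 [np.float64(0.0881), np.float64(0.0125), np.float64(0.1159)]
16 [np.float64(0.0982), np.float64(0.014), np.float64(0.1182)]
17 [np.float64(0.1084), np.float64(0.0154), np.float64(0.1195)]
18 [np.float64(0.1188), np.float64(0.0169), np.float64(0.12)]
```

Emit:
send_rows(
  motion=[
    [0.0045,0,0.0105,0,0,0,-1],
    [0.0058,0,0.0208,0,0,0,-1],
    [0.008,0.0006,0.0311,0,0,0,-1],
    [0.0112,0.001,0.041,0,0,0,-1],
    [0.015,0.0016,0.0507,0,0,0,-1],
    [0.02,0.0023,0.06,0,0,0,-1],
    [0.0255,0.0031,0.0688,0,0,0,-1],
    [0.0318,0.004,0.0771,0,0,0,-1],
    [0.0388,0.005,0.0849,0,0,0,-1],
    [0.0464,0.006,0.0919,0,0,0,-1],
    [0.0547,0.0072,0.0983,0,0,0,-1],
    [0.0634,0.0085,0.1039,0,0,0,-1],
    [0.0726,0.0098,0.1088,0,0,0,-1],
    [0.0822,0.0111,0.1128,0,0,0,-1],
    [0.0921,0.0125,0.1159,0,0,0,-1],
    [0.1022,0.014,0.1182,0,0,0,-1],
    [0.1124,0.0154,0.1195,0,0,0,-1],
    [0.1228,0.0169,0.12,0,0,0,-1],
  ],
)

```text
time_s: 19.7
ee_pos: [547.4, 218.9, 113.2]
ee_rot: [-179.7, -0.0, 98.0]
force: [-5.0, 3.7, 2.7]
gripper_width: 15.6
gripper_force: 20.0
```

Emit:
send_rows(
  motion=[
    [0.0104,0.0015,-0.0005,0,0,0,-1],
    [0.0206,0.0029,-0.0018,0,0,0,-1],
    [0.0307,0.0044,-0.0041,0,0,0,-1],
    [0.0406,0.0058,-0.0072,0,0,0,-1],
    [0.0502,0.0071,-0.0112,0,0,0,-1],
    [0.0594,0.0084,-0.0161,0,0,0,-1],
    [0.0681,0.0097,-0.0217,0,0,0,-1],
    [0.0764,0.0109,-0.0281,0,0,0,-1],
    [0.084,0.0119,-0.0351,0,0,0,-1],
    [0.091,0.0129,-0.0429,0,0,0,-1],
    [0.0973,0.0138,-0.0512,0,0,0,-1],
    [0.1029,0.0146,-0.06,0,0,0,-1],
    [0.1077,0.0153,-0.0693,0,0,0,-1],
    [0.1116,0.0159,-0.079,0,0,0,-1],
    [0.1148,0.0163,-0.0889,0,0,0,-1],
    [0.117,0.0166,-0.0992,0,0,0,-1],
    [0.1183,0.0168,-0.1095,0,0,0,-1],
    [0.1183,0.0169,-0.12,0,0,0,-1],
    [0.1183,0.0169,-0.124,0,0,0,-1],
    [0.1183,0.0169,-0.124,0,0,0,-1],
  ],
)

```text
time_s: 22.2
ee_pos: [608.6, 227.6, 52.9]
ee_rot: [180.0, -0.0, 98.1]
force: [-6.2, 2.8, 12.6]
gripper_width: 15.2
gripper_force: 20.0
```

Emit:
send_rows(
  motion=[
    [0,0,0,0,0,0,-1],
    [0,0,0,0,0,0,-1],
    [0,0,0,0,0,0,-1],
    [0,0,0,0,0,0,-1],
    [0,0,0,0,0,0,-1],
    [0,0,0,0,0,0,-1],
    [0,0,0,0,0,0,-1],
    [0,0,0,0,0,0,-1],
    [0,0,0,0,0,0,-1],
    [0,0,0,0,0,0,-1],
    [0,0,0,0,0,0,-1],
    [0,0,0,0,0,0,-1],
    [0,0,0,0,0,0,-1],
    [0,0,0,0,0,0,-1],
    [0,0,0,0,0,0,-1],
    [0,0,0,0,0,0,-1],
    [0,0,0,0,0,0,-1],
    [0,0,0,0,0,0,-1],
    [0,0,0,0,0,0,-1],
    [0,0,0,0,0,0,-1],
  ],
)

```text
time_s: 24.7
ee_pos: [608.6, 227.5, 52.9]
ee_rot: [180.0, -0.0, 98.1]
force: [-5.1, 3.3, 12.1]
gripper_width: 15.4
gripper_force: 20.0
```

Run:
```python
from h import *
s=env.state(); print(s['ee_pos'],s['force'],s['time_s'])
f=grab('side'); s,w=wrist(); b=f['pixels'][100:250,160:335,::-1]
cv2.imwrite('pics/c4.png',np.hstack([cv2.resize(w['pixels'][:,:,::-1],(400,300)),cv2.resize(b,(350,300),interpolation=cv2.INTER_CUBIC)]))
```

```text
[608.57079789 227.53176219  52.90913108] [-5.05411873  3.25577459 12.12974484] 24.7
```

View pics/c4.png

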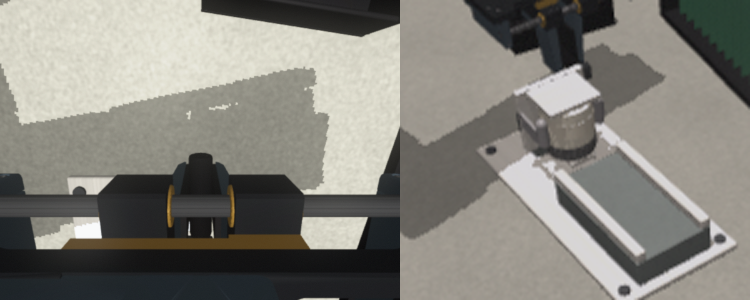

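The cradle is fully over: the side crop shows the jar lid-down at (575,130) under the inverted floor, pressed on the stop at 12 N and held over 2.5 s. Crank back.

Emit:
send_rows(
  motion=[
    [-0.0005,-0.0001,0.0145,0,0,0,-1],
    [-0.0018,-0.0003,0.0248,0,0,0,-1],
    [-0.004,-0.0006,0.0351,0,0,0,-1],
    [-0.0072,-0.001,0.045,0,0,0,-1],
    [-0.0111,-0.0016,0.0547,0,0,0,-1],
    [-0.0159,-0.0023,0.064,0,0,0,-1],
    [-0.0215,-0.0031,0.0728,0,0,0,-1],
    [-0.0278,-0.004,0.0811,0,0,0,-1],
    [-0.0348,-0.005,0.0889,0,0,0,-1],
    [-0.0424,-0.006,0.0959,0,0,0,-1],
    [-0.0507,-0.0072,0.1023,0,0,0,-1],
    [-0.0594,-0.0085,0.1079,0,0,0,-1],
    [-0.0686,-0.0098,0.1128,0,0,0,-1],
    [-0.0782,-0.0111,0.1168,0,0,0,-1],
    [-0.0881,-0.0125,0.1199,0,0,0,-1],
    [-0.0982,-0.014,0.1222,0,0,0,-1],
    [-0.1084,-0.0154,0.1235,0,0,0,-1],
    [-0.1188,-0.0169,0.124,0,0,0,-1],
  ],
)

```text
time_s: 27.05
ee_pos: [551.5, 219.5, 113.1]
ee_rot: [179.7, -0.0, 98.1]
force: [2.7, 5.3, -0.1]
gripper_width: 15.6
gripper_force: 20.0
```

Emit:
send_rows(
  motion=[
    [-0.0104,-0.0015,-0.0005,0,0,0,-1],
    [-0.0206,-0.0029,-0.0018,0,0,0,-1],
    [-0.0307,-0.0044,-0.0041,0,0,0,-1],
    [-0.0406,-0.0058,-0.0072,0,0,0,-1],
    [-0.0502,-0.0071,-0.0112,0,0,0,-1],
    [-0.0594,-0.0084,-0.0161,0,0,0,-1],
    [-0.0681,-0.0097,-0.0217,0,0,0,-1],
    [-0.0764,-0.0109,-0.0281,0,0,0,-1],
    [-0.084,-0.0119,-0.0351,0,0,0,-1],
    [-0.091,-0.0129,-0.0429,0,0,0,-1],
    [-0.0973,-0.0138,-0.0512,0,0,0,-1],
    [-0.1029,-0.0146,-0.06,0,0,0,-1],
    [-0.1077,-0.0153,-0.0693,0,0,0,-1],
    [-0.1116,-0.0159,-0.079,0,0,0,-1],
    [-0.1148,-0.0163,-0.0889,0,0,0,-1],
    [-0.117,-0.0166,-0.0992,0,0,0,-1],
    [-0.1183,-0.0168,-0.1095,0,0,0,-1],
    [-0.1183,-0.0169,-0.12,0,0,0,-1],
    [-0.1183,-0.0169,-0.124,0,0,0,-1],
    [-0.1183,-0.0169,-0.124,0,0,0,-1],
  ],
)

```text
time_s: 29.55
ee_pos: [489.7, 210.7, 52.5]
ee_rot: [-180.0, -0.0, 98.0]
force: [-6.7, 3.5, 17.2]
gripper_width: 15.8
gripper_force: 20.0
```

Back on the first stop (17 N). Release, rise and return over the lane.

Emit:
send_rows(
  motion=[
    [0,0,0.008,0,0,0,0],
    [0,0,0.008,0,0,0,0],
    [0,0,0.008,0,0,0,0],
    [0,0,0.008,0,0,0,0],
    [0,0,0.1,0,0,0,0],
    [0,0,0.2,0,0,0,0],
    [0,0,0.311,0,0,0,-0.65],
    [0.06,-0.1,0.311,0,0,0,-0.65],
    [0.12,-0.2,0.311,0,0,0,-0.65],
    [0.168,-0.3,0.311,0,0,0,-0.65],
    [0.172,-0.38,0.311,0,0,0,-0.65],
    [0.172,-0.38,0.311,0,0,0,-0.65],
    [0.172,-0.38,0.311,0,0,0,-0.65],
  ],
)

```text
time_s: 31.18
ee_pos: [575.9, 20.7, 205.7]
ee_rot: [-180.0, -0.0, 98.0]
force: [0.5, 0.7, 0.1]
gripper_width: 16.2
gripper_force: 0.0
```

Run:
```python
from h import *
s,f=wrist(); g=grab('side'); print(s['ee_pos'],s['ee_rot'],s['time_s'],s['force'])
b=g['pixels'][100:250,160:335,::-1]
cv2.imwrite('pics/c5.png',np.hstack([cv2.resize(f['pixels'][:,:,::-1],(400,300)),cv2.resize(b,(350,300),interpolation=cv2.INTER_CUBIC)]))
```

```text
[575.91932918  20.74423761 205.66201925] [-1.79969060e+02 -3.58627706e-02  9.80450801e+01] 31.175 [0.49606988 0.66201517 0.0756778 ]
```

View pics/c5.png

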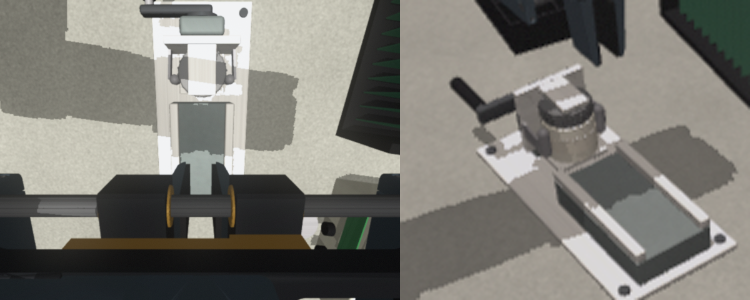

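The jar sits upright and seated, with the crank level on its -x side. I confirm by touch that it's fully home.

Emit:
send_rows(
  motion=[
    [0,0,-0.1,0,0,0,-0.65],
    [0,0,-0.2,0,0,0,-0.65],
    [0,0,-0.28,0,0,0,-0.65],
    [0,0,-0.3,0,0,0,-0.65],
    [-0.0028,0.02,-0.3,0,0,0,-0.65],
    [-0.0057,0.04,-0.3,0,0,0,-0.65],
    [-0.0085,0.06,-0.3,0,0,0,-0.65],
    [-0.01,0.07,-0.3,0,0,0,-0.65],
    [-0.0108,0.076,-0.3,0,0,0,-0.65],
    [-0.0114,0.08,-0.3,0,0,0,-0.65],
    [-0.0119,0.084,-0.3,0,0,0,-0.65],
    [-0.0125,0.088,-0.3,0,0,0,-0.65],
    [-0.0131,0.092,-0.3,0,0,0,-0.65],
    [-0.0131,0.092,-0.3,0,0,0,-0.65],
  ],
)

```text
time_s: 33.02
ee_pos: [569.8, 65.2, 55.9]
ee_rot: [180.0, 0.1, 98.1]
force: [-0.2, -5.6, -0.1]
gripper_width: 15.8
gripper_force: 2.2
```

Emit:
send_rows(
  motion=[
    [-0.0004,0.003,0,0,0,0,-0.65],
    [-0.0008,0.006,0,0,0,0,-0.65],
    [-0.0011,0.008,0,0,0,0,-0.65],
    [-0.0011,0.008,0,0,0,0,-0.65],
  ],
)

```text
time_s: 33.52
ee_pos: [570.0, 65.7, 55.9]
ee_rot: [180.0, 0.5, 98.2]
force: [2.0, -17.0, -1.1]
gripper_width: 15.7
gripper_force: 7.8
```

Same hard stop as before (y≈65.7, 17 N), so the jar is home. Retreat and hand in.

Emit:
send_rows(
  motion=[
    [0.003,-0.02,0,0,0,0,-0.65],
    [0.0113,-0.08,0,0,0,0,-0.65],
    [0.0113,-0.08,0.1,0,0,0,-0.65],
    [0.0113,-0.08,0.2,0,0,0,-0.65],
    [0.0113,-0.08,0.28,0,0,0,-0.65],
    [0.0113,-0.08,0.28,0,0,0,-0.65],
    [0.0113,-0.08,0.28,0,0,0,-0.65],
    [0.0113,-0.08,0.28,0,0,0,-0.65],
  ],
)

```text
time_s: 34.52
ee_pos: [573.7, 30.5, 194.3]
ee_rot: [-179.8, -0.0, 98.1]
force: [0.4, -0.2, -0.2]
gripper_width: 15.7
gripper_force: 0.0
```

```bash
python3 -c "
from workcell import env
print(env.state()['force'],env.job_done())"
```

```text
the job is handed in; nothing more can be done
[ 0.36378477 -0.15912261 -0.15919254] None
```

The job is handed in at about 35 s: the larger jar was pushed home, held upside down at the far stop for over two seconds and cranked back upright, and a final light push met the same hard stop; no verdict came back.

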